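Sort a toner cartridge by weight at a printer-stripping bench

ROBOT

A 7-joint arm with a two-finger parallel gripper is mounted at the origin on the work surface. World frame = base frame: x ahead of the robot, y to its left, z up, the work surface at z = 0. Lengths are in m, angles in rad, forces in N, time in s.
With the tool pointing down it reaches from about 0.425 to 0.875 m from the base axis. Payload 8.4 kg.
Tool frame: the origin (TCP) lies midway between the tips of the shut fingers; the grasp point (between the pads) lies 19 mm behind it; y points along the fingers, z is the direction in which the jaws open and shut, and the axes are right-handed (so a half turn about y gives the same grasp; the last joint's range is limited). The gripper opens to 87 mm and grips with 3 to 60 N. Pads are 19 mm wide; open, the fingers measure 117 mm over their backs; the gripper's body (75 mm by 190 mm) begins 51 mm behind the grasp point.
Start: joints at [1.009, 0.333, 0.04, 1.465, -0.013, 1.343, -0.059], TCP at [0.29, -0.582, 0.223] pointing down, gripper open.
Joint ranges: [-2.58, 2.58], [-0.38, 2.09], [-1.3, 1.39], [0.25, 2.4], [-1.5, 4.64], [0.08, 2.09], [-2.65, 2.65]. Speed limits (rad/s): [2.22, 2.22, 2.79, 2.79, 3.14, 3.14, 3.14].

INTERFACE

Orientations are given as a unit quaternion [w, x, y, z].
In Python, from workcell import ctrl gives the robot as it stands.
- The arm moves only by the tool apply_moves, never from a script. Its argument "increments" is a list of rows, each a list of 7 numbers: the shift along the tool's x, y, z as a fraction of full scale, then the turn, a rotation vector about the tool's x, y, z as a fraction of full scale, then the opening, from -1 (shut) to 1 (fully open). In form: [[tx, ty, tz, wx, wy, wz, hand], ...]. A call has 1 to 8 rows; each row shifts and turns the commanded pose from where the row before left it, along the tool's axes as they then stand; what a row does not reach is not made up. Full scale, the value 1, is 0.75 m for a shift and pi/2 rad for a turn. A row lasts 1/8 s, in which the tool goes at most 62.5 mm and 10.7 degrees, less where a joint would pass 70% of its speed; a pose out of reach is approached as far as the arm can. A call with a number of a shift or a turn outside -1 to 1 is refused whole. A call with a gripper value outside its range is refused whole. The fingers move at their own pace and stop on an object; the grip force is fixed at half the most. Time passes only in rows, so rows that do not move let the fingers close. It gives the time, the measured TCP pose, the force and the opening at its end, in the units of the state.
- ctrl.sense(): the state, without advancing time (a new reading comes with each control period).
- ctrl.get_image(name): name is "scene" or "top" or "wrist"; returns (picture, depth): 400x640x3 uint8, red, green, blue; 400x640 float32, m along the optical axis (not along the pixel's ray), 0 where there is no reading.
- ctrl.camera_params(name): a dict with "fx", "fy", "cx", "cy" (pixels), "R" (3x3) and "t" (3): a world point X has camera coordinates R X + t; the wrist camera has in their place "hand_eye" (4x4, takes a point from camera to tool coordinates, whose origin is the TCP and whose axes are the tool frame's). Camera axes: x right, y down, z forward; pixel columns grow to the right and rows downward; lengths in m; the calibration is good to about 2 mm. A picture is of the moment at which its call begins: read the wrist's pose just before it. camera_params takes no time and is no camera call.
- ctrl.job_done(): hands the job in, once; it reports no verdict.
The state is a dict: "clock": time; "qpos": joint angles; "dq": joint speeds; "tau": joint torques, N m; "position": TCP position; "tool_rot": TCP orientation; "contact_force": force on the tool from outside, world axes, zero at the start; "moment": the same for the moment, N m; "finger_gap": finger opening in m.
Only numpy, scipy, OpenCV 4.12 (cv2) and the standard library are available. Lean on these libraries where they do the work, as an engineer would, in place of code of your own. Each camera call takes 0.05 s, during which the arm holds its last target.

TASK

Lift the short toner cartridge just clear of the bench to feel whether it still holds toner. If it is heavy, over about 400 g, set it in the steel tray with the loop handles for refilling; if it is lighter than that, set it in the cut-down cardboard carton for scrap. Set it down gently, flat on the bottom and right way up, do not drop it, and leave the longer drum cartridge where it lies.

Things in the scene. Friction and masses are not known exactly. Their poses are not given: they have to be found in the camera images.
- cartridge_center (a point): Centre (half-way up) of the short toner cartridge, a loose closed black plastic block 160 mm long (its x axis), 48 mm wide (y) and 56 mm high (z up), with grey end caps and a ribbed grey filler plate on top. It lies flat on the bench with this point 28 mm above it; grasp it across its 48 mm width at the middle. Its weight is not visible: anywhere from 140 g (spent) to 660 g (full), its centre of mass within 3 mm of this point.
- drum_center (a point): Centre (half-way up) of the longer drum cartridge, a loose bystander 206 mm long (x), 50 mm wide (y) and 42 mm high, black with grey ends and a bare metal drum along one side. It lies flat on the bench near the short one, with roughly the same heading, and must stay there.
- steel_tray: Open sheet-steel tray for heavy cartridges, fixed to the bench: 220 mm (x) by 260 mm (y) outside, walls 30 mm high, walls and bottom 4 mm thick, a loop handle standing up to 60 mm on each of its two y ends. Origin at the centre of its underside, on the bench; z up.
- carton: Cut-down square cardboard carton for light cartridges, fixed to the bench: 230 by 230 mm outside, walls 45 mm high, walls and bottom 5 mm thick, short flaps folded outwards on its two x sides. Origin at the centre of its underside, on the bench; z up. Carton and tray stand left and right of the cartridges, either way round.
There are look-alikes about, which are no part of the job. Leave any purple or turquoise look-alike of the part that bears cartridge_center alone.

How it is judged:
On the way:
1. the short cartridge is held in the fingers 8 to 120 mm clear of the bench, within 150 mm of where it lay (height (world z) of cartridge_center between 0.036 and 0.148 m and distance of cartridge_center from where it was at the start of the episode below 0.15 m and contact force between the fingers and cartridge above 0.5 N), for 0.2 s.
At the end, for the whole second after the job is handed in: The short cartridge is released, at rest, flat on the bottom and upright within 10 degrees: in the steel tray if over 460 g, in the carton if under 340 g, in either between (read as 3.34 and 4.51 N on the container); the drum cartridge is within 25 mm of its start (((x of cartridge_center in the frame of steel_tray between -0.105 and 0.105 m and y of cartridge_center in the frame of steel_tray between -0.125 and 0.125 m and z of cartridge_center in the frame of steel_tray between 0.022 and 0.043 m and angle between cartridge_center's own z axis and vertical below 0.18 rad and contact force between cartridge and steel_tray above 0.6 N and contact force between cartridge and steel_tray above 3.34 N) or (x of cartridge_center in the frame of carton between -0.11 and 0.11 m and y of cartridge_center in the frame of carton between -0.11 and 0.11 m and z of cartridge_center in the frame of carton between 0.022 and 0.043 m and angle between cartridge_center's own z axis and vertical below 0.18 rad and contact force between cartridge and carton between 0.6 and 4.51 N)) and linear speed of cartridge below 0.03 m/s and contact force between the fingers and cartridge below 0.1 N and distance of drum_center from where it was at the start of the episode below 0.025 m); the robot touches nothing.
It fails at once if the short cartridge is dropped or thrown: faster than 0.7 m/s while out of the fingers (a fall of more than about 25 mm) (linear speed of cartridge above 0.7 m/s and contact force between the fingers and cartridge below 0.05 N).
It fails at once if the longer drum cartridge is moved by more than 25 mm (distance of drum_center from where it was at the start of the episode above 0.025 m).
It also fails if it takes over 38 s, if anything falls off the work surface, if the arm or the gripper's body presses on something with over 40 N, if the wrist force passes 120 N, or if a joint passes its speed limit or range.

## Working session

There is one attempt and no reset: what is moved stays moved. The work goes in short steps, Python scripts to look and compute and a tool call to move; the robot and the scene stay as the last step left them, time stands still between calls to the robot, and variables do not carry over. Pictures are saved under pics/ and viewed, and the job is handed in when it is done.

Besides the shell and the picture viewer there is one more tool, called after "Call:" as a command line: name --pt "numbers of a row" for each row, then --argument value for the rest. apply_moves: Moves the arm, as the interface text tells. Shift numbers are shares of 0.75 m and turn numbers shares of pi/2 rad, none past 1 either way. Its arguments: {"type":"object","properties":{"increments":{"type":"array"}},"required":["increments"]}

```bash
ls; mkdir -p pics; python3 - <<'E'
from workcell import ctrl
import cv2,numpy as np
s=ctrl.sense();print(s)
for n in ["scene","top"]:
    im,d=ctrl.get_image(n);cv2.imwrite(f"pics/{n}0.png",im[:,:,::-1]);np.save(f"pics/{n}0_d.npy",d);np.save(f"pics/{n}0.npy",im)
    print(n,ctrl.camera_params(n))
print(ctrl.camera_params("wrist"))
E
```

```text
pics
{'clock': 0.0, 'qpos': array([ 1.00880444,  0.3338678 ,  0.03988479,  1.4662824 , -0.01341116,
        1.3432934 , -0.05848887]), 'dq': array([ 0.00040722, -0.00179252,  0.00087615, -0.00173891, -0.00029302,
        0.00040111,  0.00100255]), 'tau': array([ 2.17991583e-04, -6.56343627e+01,  1.33549578e+00, -4.03796697e+01,
       -5.97509905e-02,  4.49063047e-02,  1.66297600e-04]), 'position': array([ 0.28995114, -0.58121813,  0.22168184]), 'tool_rot': array([ 0.16199643, -0.16232106,  0.68879803, -0.68772546]), 'contact_force': array([-0.64573923, -0.15110399, -0.29889605]), 'moment': array([ 0.04081382, -0.02205784, -0.01315532]), 'finger_gap': 0.08687377484853813}
scene {'fx': 362.8663828062401, 'fy': 362.8663828062401, 'cx': 320.92148271957797, 'cy': 195.6395275602672, 'R': array([[ 0.01953001,  0.99959531,  0.02068337],
       [ 0.68968982,  0.00150785, -0.72410336],
       [-0.72384151,  0.02840686, -0.68938126]]), 't': array([-0.06571165, -0.26300162,  1.23721899])}
top {'fx': 501.30923661700353, 'fy': 501.30923661700353, 'cx': 321.26155933556083, 'cy': 198.44516270993162, 'R': array([[-0.0284399 , -0.9995866 ,  0.00421872],
       [-0.99847543,  0.02820804, -0.04744608],
       [ 0.04730746, -0.00556165, -0.99886489]]), 't': array([0.05622474, 0.42856758, 1.29359599])}
{'fx': 356.5145242505965, 'fy': 356.5145242505965, 'cx': 320.2133737603325, 'cy': 198.8154482677759, 'hand_eye': array([[-3.87601478e-04,  9.63466370e-01,  2.67829057e-01,
        -7.27345851e-02],
       [ 9.97321420e-04, -2.67828571e-01,  9.63466067e-01,
        -1.63154114e-01],
       [ 9.99999428e-01,  6.40552527e-04, -8.57074898e-04,
         3.10743666e-04],
       [ 0.00000000e+00,  0.00000000e+00,  0.00000000e+00,
         1.00000000e+00]])}
```

View pics/top0.png

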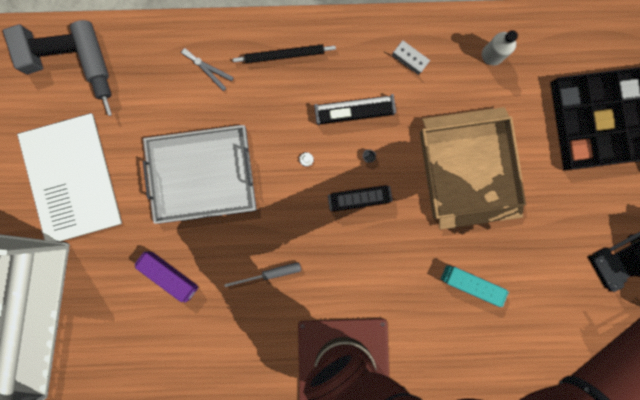

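View pics/scene0.png

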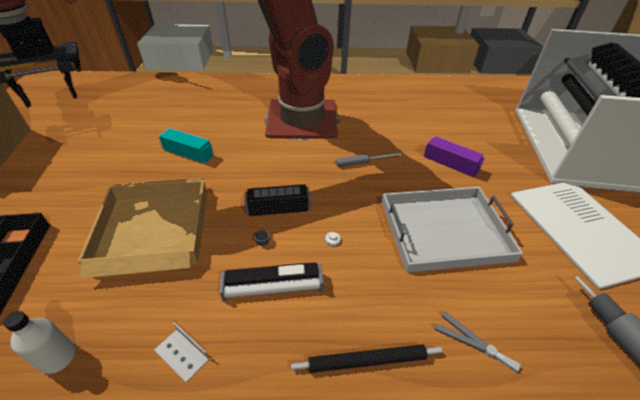

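The top view shows the short cartridge at about (360,198), the drum at (355,109), the tray at (200,173) and the carton at (473,168). I'll enlarge it to read corners.

```bash
python3 - <<'E'
import cv2,numpy as np
im=np.load("pics/top0.npy")[:,:,::-1]
c=im[85:225,290:430];c=cv2.resize(c,None,fx=4,fy=4,interpolation=cv2.INTER_CUBIC)
c=np.clip(c.astype(float)*1.6,0,255).astype(np.uint8)
cv2.imwrite("pics/crop1.png",c)
c=im[95:245,130:540];c=cv2.resize(c,(800,293),interpolation=cv2.INTER_CUBIC);cv2.imwrite("pics/crop2.png",c)
E
```

```text
(no output)
```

View pics/crop1.png

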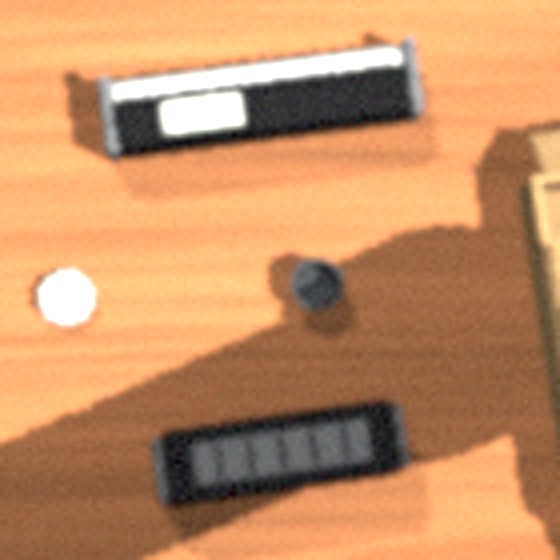

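View pics/crop2.png

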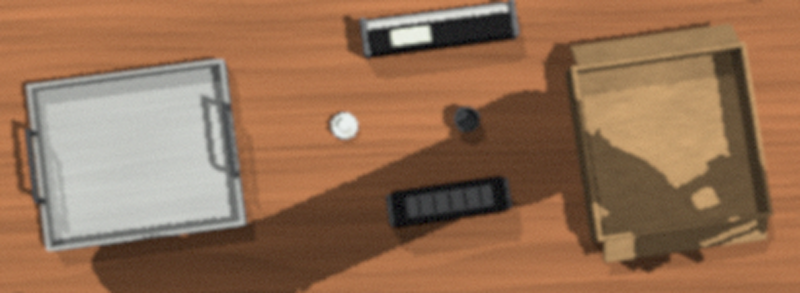

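```bash
cat > h.py <<'E'
import cv2,numpy as np
from workcell import ctrl
def unproj(n,u,v,z=None,d=None):
    p=ctrl.camera_params(n);R=p["R"];t=p["t"]
    ray=np.stack([(np.asarray(u,float)-p["cx"])/p["fx"],(np.asarray(v,float)-p["cy"])/p["fy"],np.ones(np.shape(u))],-1)
    C=-R.T@t; r=ray@R
    if d is None: d=(z-C[2])/r[...,2]
    return C+r*np.asarray(d)[...,None]
E
python3 - <<'E'
from h import *
d=np.load("pics/top0_d.npy")
v,u=np.mgrid[0:400,0:640]
P=unproj("top",u,v,d=d)
def rep(name,sl,zl,zh):
    Q=P[sl];m=(Q[...,2]>zl)&(Q[...,2]<zh)&(d[sl]>0)
    pts=Q[m]; (c,s,a)=cv2.minAreaRect(pts[:,:2].astype(np.float32))
    print(name,m.sum(),np.round(c,4),np.round(s,4),a,"z",np.percentile(pts[:,2],[5,50,95]).round(4))
    n=(slice(sl[0].start,sl[0].stop),sl[1])
rep("cart",np.s_[180:216,322:400],.04,.07)
rep("cart",np.s_[180:216,322:400],.05,.065)
rep("drum",np.s_[88:130,308:402],.028,.06)
rep("tray",np.s_[118:228,135:262],.02,.04)
rep("tray all",np.s_[118:228,135:262],.02,.08)
rep("carton",np.s_[105:232,412:530],.035,.055)
rep("cfloor",np.s_[135:205,440:508],-.02,.03)
rep("tfloor",np.s_[140:205,165:230],-.02,.03)
c=np.array([[154,438],[400,402],[407,465],[163,504]])/4+[290,85]
print(unproj("top",c[:,0],c[:,1],z=.056).round(4),unproj("top",c[:,0],c[:,1],z=.056).mean(0))
for n,c in [("tray",[[27,86],[222,61],[243,222],[49,248]]),("carton",[[570,70],[744,46],[768,215],[600,242]])]:
    c=np.array(c)*[410/800,150/293]+[130,95]
    q=unproj("top",c[:,0],c[:,1],z=.03 if n=="tray" else .045);print(n,q.round(3),q.mean(0))
E
```

```text
cart 1188 [ 0.427  -0.0532] [0.0481 0.1593] 6.502686977386475 z [0.0493 0.056  0.0608]
cart 1112 [ 0.4271 -0.0536] [0.0479 0.1583] 6.464658260345459 z [0.052  0.0563 0.0609]
drum 1303 [ 0.6584 -0.0498] [0.0506 0.2064] 5.868964195251465 z [0.0291 0.0407 0.0459]
tray 765 [0.5014 0.3551] [0.2208 0.2626] 6.254055023193359 z [0.0212 0.0292 0.0343]
tray all 1029 [0.5013 0.3563] [0.2208 0.2657] 6.279721260070801 z [0.0219 0.0307 0.0605]
carton 2168 [ 0.4973 -0.347 ] [0.2827 0.2332] 6.710465908050537 z [0.0358 0.0431 0.0489]
cfloor 4739 [ 0.4953 -0.3573] [0.1819 0.1825] 88.27751922607422 z [0.0009 0.0052 0.0096]
tfloor 4205 [0.5092 0.3676] [0.1702 0.1703] 88.88818359375 z [-0.0002  0.0042  0.0086]
[[ 0.4372  0.0259  0.056 ]
 [ 0.4555 -0.1293  0.056 ]
 [ 0.4158 -0.1323  0.056 ]
 [ 0.3957  0.0214  0.056 ]] [ 0.42603273 -0.05357702  0.056     ]
tray [[0.595 0.496 0.03 ]
 [0.621 0.238 0.03 ]
 [0.408 0.215 0.03 ]
 [0.381 0.47  0.03 ]] [0.5011065  0.35483923 0.03      ]
carton [[ 0.594 -0.218  0.045]
 [ 0.619 -0.447  0.045]
 [ 0.397 -0.468  0.045]
 [ 0.368 -0.248  0.045]] [ 0.49443869 -0.34503911  0.045     ]
```

```bash
cat >> h.py <<'E'
from scipy.spatial.transform import Rotation as Ro
def tool(s):
    q=s["tool_rot"];return Ro.from_quat([q[1],q[2],q[3],q[0]])
def goal_R(yaw):  # jaw axis z at world yaw, y down
    z=np.array([np.cos(yaw),np.sin(yaw),0]);y=np.array([0,0,-1.]);x=np.cross(y,z)
    return Ro.from_matrix(np.stack([x,y,z],1))
def plan(p,yaw,n,s=None,p0=None,R0=None):
    """per-row average: orient interpolated; returns rows in units of full scale"""
    s=s or ctrl.sense();R=tool(s) if R0 is None else R0;pc=np.array(s["position"] if p0 is None else p0)
    G=min((goal_R(yaw),goal_R(yaw+np.pi)),key=lambda g:(R.inv()*g).magnitude())
    w=(R.inv()*G).as_rotvec()
    dp=(np.array(p)-pc)/n
    for i in range(n):
        print((R.inv().apply(dp)/.75).round(4),(w/n/(np.pi/2)).round(4)); R=R*Ro.from_rotvec(w/n)
    print("dp tot",dp*n,"turn deg",np.degrees(np.linalg.norm(w)))
E
python3 - <<'E'
from h import *
s=ctrl.sense();print(tool(s).as_matrix().round(3))
plan([.427,-.0535,.14],np.radians(6.5),10)
E
```

```text
[[-0.895 -0.001  0.446]
 [-0.446  0.001 -0.895]
 [ 0.    -1.    -0.002]]
[-0.0478  0.011  -0.0548] [ 0.0001 -0.0778 -0.0001]
[-0.0541  0.011  -0.0486] [ 0.0001 -0.0778 -0.0001]
[-0.0596  0.011  -0.0416] [ 0.0001 -0.0778 -0.0001]
[-0.0642  0.0109 -0.034 ] [ 0.0001 -0.0778 -0.0001]
[-0.0679  0.0109 -0.026 ] [ 0.0001 -0.0778 -0.0001]
[-0.0706  0.0109 -0.0175] [ 0.0001 -0.0778 -0.0001]
[-0.0722  0.0109 -0.0088] [ 0.0001 -0.0778 -0.0001]
[-0.0727  0.0109  0.0001] [ 0.0001 -0.0778 -0.0001]
[-0.0721  0.0109  0.0089] [ 0.0001 -0.0778 -0.0001]
[-0.0705  0.0109  0.0177] [ 0.0001 -0.0778 -0.0001]
dp tot [ 0.13703387  0.52774277 -0.08173314] turn deg 69.98499118718348
```

Call:
apply_moves --pt "-0.048 0.011 -0.055 0 -0.078 0 1" --pt "-0.054 0.011 -0.049 0 -0.078 0 1" --pt "-0.06 0.011 -0.042 0 -0.078 0 1" --pt "-0.064 0.011 -0.034 0 -0.078 0 1" --pt "-0.068 0.011 -0.026 0 -0.078 0 1" --pt "-0.071 0.011 -0.018 0 -0.078 0 1" --pt "-0.072 0.011 -0.009 0 -0.078 0 1" --pt "-0.073 0.011 0 0 -0.078 0 1"

```text
clock: 1.1
position: [0.3987, -0.1561, 0.1562]
tool_rot: [-0.468, 0.468, -0.53, 0.53]
contact_force: [1.2, 0.6, -0.2]
finger_gap: 0.087
```

Call:
apply_moves --pt "-0.072 0.011 0.009 0 -0.078 0 1" --pt "-0.07 0.011 0.018 0 -0.078 0 1" --pt "0 0 0 0 0 0 1" --pt "0 0 0 0 0 0 1"

```text
clock: 1.6
position: [0.4258, -0.0533, 0.1399]
tool_rot: [-0.528, 0.528, -0.47, 0.47]
contact_force: [-0.6, -0.6, -0.4]
finger_gap: 0.0865
```

```bash
python3 - <<'E'
from h import *
s=ctrl.sense();print(s)
im,d=ctrl.get_image("wrist");cv2.imwrite("pics/w1.png",im[:,:,::-1])
he=ctrl.camera_params("wrist");p=he;H=p["hand_eye"]
v,u=np.mgrid[0:400,0:640]
X=np.stack([(u-p["cx"])/p["fx"]*d,(v-p["cy"])/p["fy"]*d,d],-1)@H[:3,:3].T+H[:3,3]
W=tool(s).apply(X.reshape(-1,3)).reshape(X.shape)+s["position"]
m=(d>0)&(W[...,2]>.045)&(W[...,2]<.063)&(abs(W[...,0]-.43)<.1)&(abs(W[...,1]+.05)<.13)
m=m.astype(np.uint8);n,l,st,_=cv2.connectedComponentsWithStats(m)
k=1+st[1:,4].argmax();q=W[l==k];print(st[k],cv2.minAreaRect(q[:,:2].astype(np.float32)),np.median(q[:,2]))
plan([.427,-.0535,.14],np.radians(6.5),1)
E
```

```text
{'clock': 1.6, 'qpos': array([ 0.528593  , -0.0308039 , -0.4932344 ,  2.0561083 , -0.01597202,
        1.11322805,  0.15903783]), 'dq': array([ 0.01602804, -0.00323943,  0.01792968, -0.00205886,  0.00270894,
        0.00033757, -0.00087439]), 'tau': array([-1.32434137e+00, -3.16354001e+01, -7.55581800e-01, -3.71908092e+01,
       -2.12460975e-01,  2.09371647e-02, -4.54838781e-03]), 'position': array([ 0.42581668, -0.05329768,  0.13990745]), 'tool_rot': array([-0.52804567,  0.52843622, -0.47016022,  0.46997053]), 'contact_force': array([-0.61306825, -0.60227136, -0.39155356]), 'moment': array([ 0.00407639, -0.13573386, -0.00987619]), 'finger_gap': 0.08650849631540032}
[  287    88    71   182 12003] ((0.4246578812599182, -0.03888425976037979), (0.048221416771411896, 0.13264474272727966), 6.634411811828613) 0.05706463599479482
[-0.0003 -0.      0.0016] [0.0002 0.0011 0.0001]
dp tot [1.19187136e-03 3.56442295e-04 3.15599619e-06] turn deg 0.09821273983592173
```

View pics/w1.png

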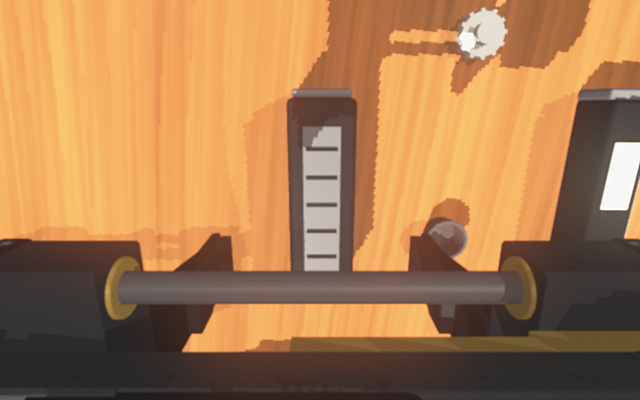

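Wrist view: the cartridge (x 287–358) is centred between the fingers, with the black cap (445,238) clear of the right finger. Going down to grasp.

Call:
apply_moves --pt "0 0.05 0 0 0 0 1" --pt "0 0.05 0 0 0 0 1" --pt "0 0.045 0 0 0 0 1" --pt "0 0.026 0 0 0 0 1" --pt "0 0 0 0 0 0 1" --pt "0 0 0 0 0 0 1"

```text
clock: 2.4
position: [0.4266, -0.0535, 0.0126]
tool_rot: [0.528, -0.528, 0.47, -0.471]
contact_force: [0.0, 1.0, -0.4]
finger_gap: 0.0866
```

Call:
apply_moves --pt "0 0 0 0 0 0 -1" --pt "0 0 0 0 0 0 -1" --pt "0 0 0 0 0 0 -1" --pt "0 0 0 0 0 0 -1" --pt "0 0 0 0 0 0 -1"

```text
clock: 3.02
position: [0.4261, -0.0527, 0.0118]
tool_rot: [0.528, -0.528, 0.47, -0.47]
contact_force: [0.1, -0.3, 0.9]
finger_gap: 0.0478
```

Call:
apply_moves --pt "0 -0.015 0 0 0 0 -1" --pt "0 -0.025 0 0 0 0 -1" --pt "0 -0.015 0 0 0 0 -1" --pt "0 0 0 0 0 0 -1" --pt "0 0 0 0 0 0 -1" --pt "0 0 0 0 0 0 -1" --pt "0 0 0 0 0 0 -1"

```text
clock: 3.9
position: [0.4258, -0.0526, 0.0526]
tool_rot: [-0.528, 0.529, -0.47, 0.47]
contact_force: [-0.7, 0.7, -5.3]
finger_gap: 0.0479
```

Call:
apply_moves --pt "0 0 0 0 0 0 -1"

```text
clock: 4.03
position: [0.426, -0.0527, 0.0529]
tool_rot: [-0.528, 0.528, -0.47, 0.47]
contact_force: [0.1, -0.7, -5.1]
finger_gap: 0.0479
```

Call:
apply_moves --pt "0 0 0 0 0 0 -1"

```text
clock: 4.15
position: [0.4261, -0.0527, 0.053]
tool_rot: [0.528, -0.528, 0.47, -0.47]
contact_force: [0.6, 0.0, -4.0]
finger_gap: 0.0475
```

Call:
apply_moves --pt "0 0 0 0 0 0 -1"

```text
clock: 4.28
position: [0.4261, -0.0528, 0.053]
tool_rot: [-0.528, 0.528, -0.47, 0.47]
contact_force: [-0.2, 0.2, -4.1]
finger_gap: 0.0477
```

```bash
python3 - <<'E'
from h import *
f=[]
for i in range(6):
    s=ctrl.sense();f.append(s["contact_force"]);im,d=ctrl.get_image("scene")
print(np.round(f,2),np.mean(f,0),s["position"],s["finger_gap"],s["clock"])
cv2.imwrite("pics/s2.png",im[:,:,::-1])
E
```

```text
[[-0.16  0.22 -4.15]
 [ 0.15  0.87 -3.81]
 [-0.22  0.38 -4.5 ]
 [ 0.71  0.43 -4.28]
 [ 0.56  0.54 -5.82]
 [ 0.64 -0.22 -3.67]] [ 0.28291197  0.3708165  -4.37141118] [ 0.42613298 -0.05273677  0.05309295] 0.04782107185468733 4.525
```

View pics/s2.png

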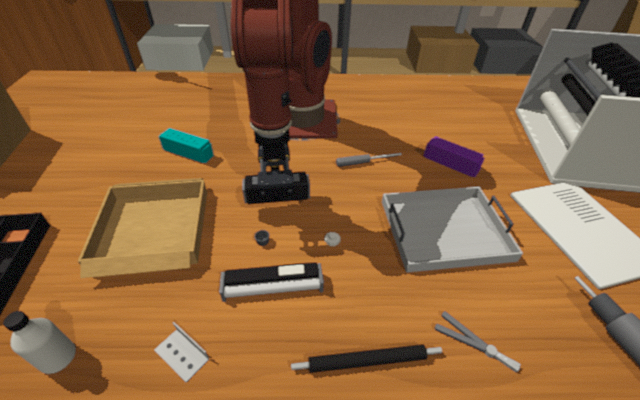

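Cartridge is held (gap 47.8 mm). The weight is near the limit, so I'll average more readings.

```bash
python3 - <<'E'
from h import *
f=[];t=[]
for i in range(60):
    s=ctrl.sense();f.append(s["contact_force"]);t.append(s["tau"]);ctrl.get_image("top")
f=np.array(f);print(f.mean(0),f.std(0)/60**.5,np.mean(t,0).round(3),s["qpos"].round(4),s["position"],s["clock"])
E
```

```text
[ 0.03161523 -0.0616213  -4.41364544] [0.0629511  0.06235985 0.06193398] [ -0.    -38.158  -1.414 -34.582  -0.045   0.046   0.   ] [ 0.5141  0.0908 -0.5079  2.1467  0.0556  0.9162  0.0912] [ 0.42611299 -0.0527335   0.05307641] 7.525
```

Mean load is 4.41 N (about 415–450 g once a possible bias of up to −0.4 N is allowed for). That makes it heavy, so it goes to the tray. Planning the transfer.

```bash
python3 - <<'E'
from h import *
s=ctrl.sense();p=s["position"].copy();p[2]=.145
plan([.501,.355,.145],np.radians(6.3),10,p0=p)
E
```

```text
[-0.0528 -0.      0.0163] [0.     0.0005 0.    ]
[-0.0528 -0.      0.0162] [0.     0.0005 0.    ]
[-0.0528 -0.      0.0162] [0.     0.0005 0.    ]
[-0.0529 -0.      0.0162] [0.     0.0005 0.    ]
[-0.0529 -0.      0.0161] [0.     0.0005 0.    ]
[-0.0529 -0.      0.0161] [0.     0.0005 0.    ]
[-0.0529 -0.      0.016 ] [0.     0.0005 0.    ]
[-0.0529 -0.      0.016 ] [0.     0.0005 0.    ]
[-0.0529 -0.      0.016 ] [0.     0.0005 0.    ]
[-0.0529 -0.      0.0159] [0.     0.0005 0.    ]
dp tot [0.07492412 0.40773629 0.        ] turn deg 0.4165943754040528
```

Call:
apply_moves --pt "0 -0.02 0 0 0 0 -1" --pt "0 -0.04 0 0 0 0 -1" --pt "-0.01 -0.04 0.003 0 0 0 -1" --pt "-0.025 -0.023 0.008 0 0 0 -1" --pt "-0.045 0 0.014 0 0 0 -1" --pt "-0.055 0 0.017 0 0 0 -1" --pt "-0.06 0 0.018 0 0 0 -1" --pt "-0.06 0 0.018 0 0 0 -1"

```text
clock: 8.57
position: [0.4622, 0.1454, 0.1466]
tool_rot: [0.529, -0.528, 0.47, -0.47]
contact_force: [0.3, -0.2, -4.9]
finger_gap: 0.048
```

Call:
apply_moves --pt "-0.06 0 0.018 0 0 0 -1" --pt "-0.06 0 0.018 0 0 0 -1" --pt "-0.06 0 0.018 0 0 0 -1" --pt "-0.05 0 0.015 0 0 0 -1" --pt "-0.03 0 0.01 0 0 0 -1" --pt "-0.013 0 0.004 0 0 0 -1" --pt "0 0 0 0 0 0 -1" --pt "0 0 0 0 0 0 -1"

```text
clock: 9.57
position: [0.5, 0.3533, 0.1455]
tool_rot: [-0.528, 0.528, -0.47, 0.47]
contact_force: [0.5, 0.2, -4.7]
finger_gap: 0.0477
```

```bash
python3 - <<'E'
from h import *
s=ctrl.sense();print(s["position"],s["finger_gap"],s["contact_force"],s["clock"])
plan([.501,.355,.03],np.radians(6.3),1)
im,d=ctrl.get_image("scene");cv2.imwrite("pics/s3.png",im[:,:,::-1])
E
```

```text
[0.50004572 0.35326766 0.14549355] 0.04769307893551327 [ 0.53409501  0.21843736 -4.7269403 ] 9.575
[-0.0023  0.154   0.0015] [-0.0001  0.0038  0.0006]
dp tot [ 0.00095428  0.00173234 -0.11549355] turn deg 0.34662433450147884
```

View pics/s3.png

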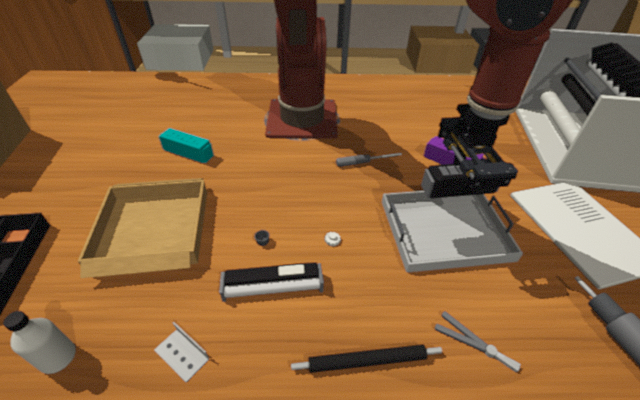

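Cartridge is held level above the tray centre. Lowering.

Call:
apply_moves --pt "-0.002 0.03 0.001 0 0 0 -1" --pt "0 0.045 0 0 0 0 -1" --pt "0 0.045 0 0 0 0 -1" --pt "0 0.03 0 0 0 0 -1" --pt "0 0.014 0 0 0 0 -1" --pt "0 0 0 0 0 0 -1" --pt "0 0 0 0 0 0 -1"

```text
clock: 10.5
position: [0.5009, 0.3569, 0.0235]
tool_rot: [0.529, -0.528, 0.47, -0.47]
contact_force: [0.1, 0.3, -4.4]
finger_gap: 0.0479
```

Call:
apply_moves --pt "0 0.002 0 0 0 0 -1" --pt "0 0.002 0 0 0 0 -1" --pt "0 0 0 0 0 0 -1" --pt "0 0 0 0 0 0 -1"

```text
clock: 11.0
position: [0.5003, 0.3562, 0.0194]
tool_rot: [0.528, -0.528, 0.47, -0.47]
contact_force: [-0.9, -0.2, -4.6]
finger_gap: 0.0476
```

Call:
apply_moves --pt "0 0.002 0 0 0 0 -1" --pt "0 0.002 0 0 0 0 -1" --pt "0 0 0 0 0 0 -1" --pt "0 0 0 0 0 0 -1"

```text
clock: 11.5
position: [0.5002, 0.3562, 0.0163]
tool_rot: [-0.528, 0.528, -0.47, 0.47]
contact_force: [0.2, -0.2, -4.0]
finger_gap: 0.0478
```

Call:
apply_moves --pt "0 0.0015 0 0 0 0 -1" --pt "0 0 0 0 0 0 -1" --pt "0 0 0 0 0 0 -1"

```text
clock: 11.88
position: [0.5004, 0.3563, 0.016]
tool_rot: [0.528, -0.528, 0.47, -0.47]
contact_force: [-2.7, -2.6, 6.7]
finger_gap: 0.0476
```

Seated on the bottom (force reversed to +6.7 N). Releasing, then backing off.

Call:
apply_moves --pt "0 -0.001 0 0 0 0 -0.2" --pt "0 0 0 0 0 0 0.5" --pt "0 0 0 0 0 0 0.9" --pt "0 0 0 0 0 0 0.9" --pt "0 0 0 0 0 0 0.9" --pt "0 0 0 0 0 0 0.9"

```text
clock: 12.62
position: [0.5003, 0.3563, 0.016]
tool_rot: [0.528, -0.528, 0.47, -0.47]
contact_force: [-0.2, -0.9, -0.4]
finger_gap: 0.0813
```

Call:
apply_moves --pt "0 -0.02 0 0 0 0 0.9" --pt "0 -0.04 0 0 0 0 0.9" --pt "0 -0.05 0 0 0 0 0.9" --pt "0 -0.05 0 0 0 0 0.9" --pt "0 -0.05 0 0 0 0 0.9" --pt "0 -0.03 0 0 0 0 0.9" --pt "0 0 0 0 0 0 0.9" --pt "0 0 0 0 0 0 0.9"

```text
clock: 13.62
position: [0.5, 0.3559, 0.1956]
tool_rot: [-0.528, 0.529, -0.47, 0.47]
contact_force: [0.2, -0.2, 0.0]
finger_gap: 0.0827
```

```bash
python3 - <<'E'
from h import *
f=[]
for i in range(40):
    s=ctrl.sense();f.append(s["contact_force"]);ctrl.get_image("scene")
print("empty force",np.mean(f,0),s["position"],s["finger_gap"],s["clock"])
im,d=ctrl.get_image("scene");cv2.imwrite("pics/s4.png",im[:,:,::-1])
s=ctrl.sense();wi,d=ctrl.get_image("wrist");cv2.imwrite("pics/w4.png",wi[:,:,::-1])
ti,d=ctrl.get_image("top");cv2.imwrite("pics/t4.png",ti[:,:,::-1])
v,u=np.mgrid[0:400,0:640];P=unproj("top",u,v,d=d)[88:130,308:402]
m=(P[...,2]>.028)&(P[...,2]<.06);print("drum",cv2.minAreaRect(P[m][:,:2].astype(np.float32)))
E
```

```text
empty force [-0.041238    0.10443182  0.05048307] [0.50030252 0.35622861 0.19596774] 0.08303908734242588 15.575
drum ((0.6584142446517944, -0.04944257438182831), (0.05044170841574669, 0.20571619272232056), 5.765561580657959)
```

View pics/s4.png

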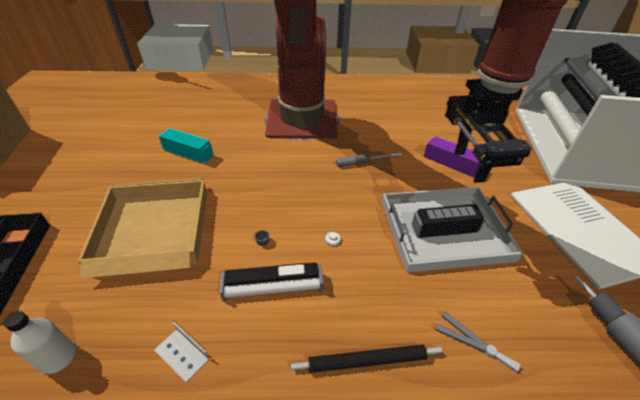

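View pics/w4.png

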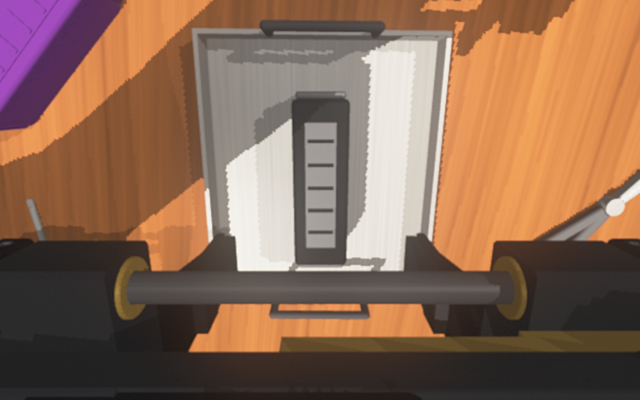

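The cartridge lies flat near the tray centre (wrist view 293–348, 95–265) and the arm is clear. The empty force is 0.05 N, so the load was about 4.46 N (455 g).

```bash
python3 -c "
from workcell import ctrl
print(ctrl.job_done())"
```

```text
the job is handed in; nothing more can be done
None
```

I lifted the short cartridge about 40 mm, found it heavy at about 455 g, and set it in the steel tray for refilling. The job is handed in; it gave no verdict.

- **Weight:** the load averaged 4.41 N over 60 readings, against 0.05 N with the gripper empty afterwards. A few early readings before the lift suggested a bias of about −0.4 N, which would make it about 415 g. Later readings did not bear that out, and the tray is right either way.
- **Placing:** I lowered it until the wrist force reversed, which showed it was on the tray bottom, then released it and backed off upward. The last pictures show it upright and flat near the tray centre with the gripper clear; I judged that by eye, without measuring the tilt.
- **Drum cartridge:** it measured within 1 mm of where it started.
- **Time:** about 16 s of the 38 s allowed. No check failed.

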